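# Turn the specimen dial to its target line

## Robot

A 7-joint arm with a two-finger parallel gripper is mounted at the origin on a cart in front of the work surface, level with it; the furniture and walls round the work are solid. World frame = base frame: x ahead of the robot, y to its left, z up, the work surface at z = 0. Lengths are in m, angles in rad, forces in N, time in s.
With the tool pointing down it reaches from about 0.35 to 0.9 m from the base axis. Payload 19.9 kg.
Tool frame: the origin (TCP) lies between the finger pads; the fingertips stand 19 mm ahead of it and the grasp point (between the pads) is the TCP; z points along the fingers, y is the direction in which the jaws open and shut (so a half turn about z gives the same grasp; the last joint's range is limited). The gripper opens to 94 mm and grips with 3 to 60 N. Pads are 16 mm wide; open, the fingers measure 119 mm over their backs; the gripper's body (75 mm by 177 mm) begins 78 mm behind the grasp point.
Start: joints at [1.264, 0.417, -0.01, 1.614, 0.005, 1.111, -0.053], TCP at [0.164, -0.603, 0.224] pointing down, gripper open.
Joint ranges: [-2.81, 2.81], [-0.39, 2.02], [-1.27, 1.25], [0.06, 2.57], [-1.19, 4.33], [0.19, 2], [-2.82, 2.82]. Speed limits (rad/s): [1.89, 1.89, 2.39, 2.39, 3.01, 3.01, 3.01].

## Interface

Orientations are given as a 3x3 rotation matrix whose columns are the frame's x, y, z axes.
In Python, from rig import robot gives the robot as it stands. Calls block until the motion is done:
- robot.move_ptp(position, orientation): joint-space move of the TCP to a pose.
- robot.move_linear(position, velocity=0.15, frame=None, threshold=None): straight line of the TCP; frame=None keeps the orientation; velocity is the mean speed in m/s. With threshold (N) it stops when the force on the tool has changed by that much, and returns True; else False.
- robot.goto_joints(angles): joint-space move.
- robot.gripper_to(opening): finger opening in m; the grip force is fixed at half the most; returns when the fingers have stopped.
- robot.pause(seconds).
- robot.ik(position, orientation): joint angles nearest the present ones, or None.
- robot.get_state(): the state.
- robot.grab_frame(name): name is "side" or "top"; returns the picture (400x640x3 uint8, red, green, blue); there is no depth.
- robot.camera_info(name): a dict with "fx", "fy", "cx", "cy" (pixels), "rvec" (rotation vector, rad) and "tvec" (3), from world to camera coordinates, as OpenCV has them. Camera axes: x right, y down, z forward; pixel columns grow to the right and rows downward; lengths in m; the calibration is good to about 2 mm. A picture is of the moment at which its call begins. camera_info takes no time and is no camera call.
A pose or a line that the arm cannot do raises robot.PlanningError and nothing moves.
- robot.sign_off(): hands the job in, once; it reports no verdict.
The state is a dict: "time": time; "qpos": joint angles; "joint_vel": joint speeds; "effort": joint torques, N m; "ee_pos": TCP position; "tool_rot": TCP orientation; "force": force on the tool from outside, world axes, zero at the start; "moment": the same for the moment, N m; "opening": finger opening in m.
Only numpy, scipy, OpenCV 4.12 (cv2) and the standard library are available. Lean on these libraries where they do the work, as an engineer would, in place of code of your own. Each camera call takes 0.05 s, during which the arm holds its last target.

## Task

Bring the ore specimen to its viewing angle: gently push the round dial it stands on by the dial's upright peg, with a fingertip, until the white index line on the dial lines up with the long arrow-headed line on the fixed ring around it. Do not grip the peg, do not touch the stone or let it slip on the dial, and leave the other things on the table where they are.

Things in the scene. Friction and masses are not known exactly. Their poses are not given: they have to be found in the camera images.
- stage: fixed round foot of the specimen stage, 208 mm across and 14 mm high, bolted to the table; its upper face is a white ring visible from 75 to 100 mm radius with black scale lines every 15 degrees. Origin at the centre of its underside; its x axis points from the centre along the target line; z is up. It cannot be moved.
- dial (a joint): angle (rad) of the dark steel dial (150 mm across, 8 mm thick, top 22 mm above the table) about the vertical axis through the stage's centre; grows counterclockwise seen from above. 0 and 6.283 are the index line on the target line; starts between 1.4 and 4.9. Turns freely both ways past these; friction about 0.1 N m (2 N at the peg), no spring or detents, stays where left.
- dial_centre (a point): centre of the dial's upper face, 22 mm above the table
- index_line (a point): outer end of the dial's index line: a white radial line 4 mm wide and 27 mm long on the dial's upper face; this point is on its centre line at 74.5 mm radius, 22 mm above the table
- target_line (a point): inner end of the target line on the fixed ring: the one long black radial line, 4 mm wide, 23 mm long, with an arrowhead up to 17 mm wide in its outer part, pointing to the centre; other scale lines are 1.4 mm wide and at most 11 mm long. Point on its centre line at 76.5 mm radius, 14.5 mm above the table
- peg_top (a point): centre of the top of the push peg: an upright round black peg, 12 mm in diameter, that rises 26 mm above the dial's upper face (its top is 48 mm above the table), fixed to the dial at 62 mm radius, straight across from the index line
- ore_green: rough brown and green ore stone, 44 x 62 x 40 mm, standing loose on the middle of the dial (up to about 42 mm from the dial's centre, top at most 62 mm above the table); it turns with the dial by friction. Origin at the centre of its underside
- gabbro_dark: dark rough stone, 52 x 74 x 47 mm, loose on the table; origin at the centre of its underside; a bystander
- marble_grey: light grey rough stone, 45 x 58 x 42 mm, loose on the table; origin at the centre of its underside; a bystander
- magnet: round magnet, 38 mm across and 13 mm high, loose on the table; origin at the centre of its underside; a bystander
- bottle_acid: small white dropper bottle, 25 mm across and 66 mm high, standing loose; origin at the centre of its underside; a bystander
- cell_1: battery cell, 14 mm across and 51 mm high, standing loose; origin at the centre of its underside; a bystander
There are look-alikes about, which are no part of the job. Leave any orange or yellow look-alike of the ore_green alone.

How it is judged:
At the end, for the whole second after the job is handed in: The outer end of the index line is within 3 mm sideways of the target line's centre line, the dial is at rest, and the ore stone still stands on the middle of the dial (within 15 mm of its centre, not raised by 10 mm) (y of index_line in the frame of target_line between -0.003 and 0.003 m and x of index_line in the frame of stage above 0.05 m and velocity of joint dial between -0.03 and 0.03 rad/s and horizontal distance between ore_green and dial_centre below 0.015 m and height (world z) of ore_green below 0.032 m); the robot touches nothing.
It fails at once if the ore stone is touched by the robot (contact force between any of the fingers, the arm and ore_green above 0.5 N).
It fails at once if the ore stone slips more than 15 mm off the dial's centre, or is lifted by 10 mm (horizontal distance between ore_green and dial_centre above 0.015 m or height (world z) of ore_green above 0.032 m).
It fails at once if the dial or its peg is pressed or gripped with more than 25 N (contact force between the fingers and stage above 25 N).
It fails at once if a bystander is moved by more than 20 mm (distance of any of gabbro_dark, marble_grey, magnet, bottle_acid, cell_1 from where it was at the start of the episode above 0.02 m).
It also fails if it takes over 59 s, if anything falls off the work surface, if the arm or the gripper's body presses on something with over 40 N, if the wrist force passes 120 N, or if a joint passes its speed limit or range.

## Working session

There is one attempt and no reset: what is moved stays moved. The work goes in short steps, each a Python script; the robot and the scene stay as the last script left them, time stands still between calls to the robot, and variables do not carry over. Pictures are saved under pics/ and viewed, and the job is handed in when it is done.

```bash
ls; mkdir -p pics; python3 - <<'E'
from rig import robot
import cv2
for n in("top","side"):
    cv2.imwrite(f"pics/{n}0.png",robot.grab_frame(n)[:,:,::-1]); print(robot.camera_info(n))
s=robot.get_state();print(s['time'],s['ee_pos'],s['tool_rot'])
E
```

```text
pics
{'fx': 508.67355486897293, 'fy': 508.67355486897293, 'cx': 319.06034994640237, 'cy': 196.54517333254225, 'rvec': array([ 2.1944648 , -2.2039778 ,  0.04098035]), 'tvec': array([-0.03649993,  0.55002507,  1.36674041])}
{'fx': 401.136417646001, 'fy': 401.136417646001, 'cx': 319.2112507980876, 'cy': 199.1603366966152, 'rvec': array([2.31425518e+00, 2.00914997e-03, 1.07811978e-02]), 'tvec': array([-0.56698399,  0.03045682,  0.95788458])}
0.1 [ 0.1640652  -0.60275302  0.22390451] [[ 9.64870282e-01  2.62726445e-01 -3.93028931e-04]
 [ 2.62726715e-01 -9.64869759e-01  1.01043292e-03]
 [-1.13754280e-04 -1.07819590e-03 -9.99999412e-01]]
```

View pics/top0.png

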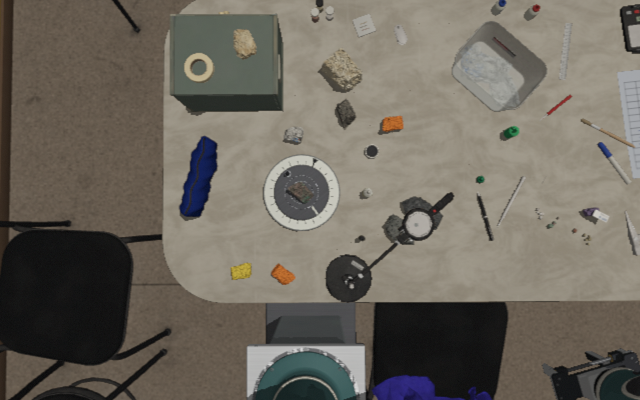

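View pics/side0.png

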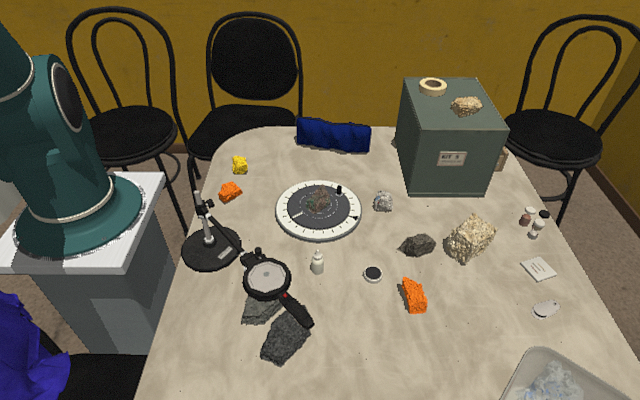

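The top view shows the stage at about (302,192), with the peg near (287,174), the index near (312,210) and the arrow near (316,162). I'll zoom in and measure.

```bash
cat > h.py <<'E'
import numpy as np,cv2
from rig import robot
def cam(n):
    i=robot.camera_info(n);K=np.array([[i['fx'],0,i['cx']],[0,i['fy'],i['cy']],[0,0,1]]);return K,np.array(i['rvec'],float),np.array(i['tvec'],float)
def ray(n,px,z):
    K,r,t=cam(n);R=cv2.Rodrigues(r)[0];px=np.atleast_2d(px).astype(float)
    d=np.c_[px,np.ones(len(px))]@np.linalg.inv(K).T@R;C=-R.T@t
    return C+d*((z-C[2])/d[:,2])[:,None]
def proj(n,P):
    K,r,t=cam(n);return cv2.projectPoints(np.atleast_2d(P).astype(float),r,t,K,None)[0].reshape(-1,2)
def rectify(img,n,c,z,half=0.12,s=2500):
    # metric picture: columns = -y (right), rows = -x(down)
    N=int(2*half*s);q=np.array([[0,0],[N,0],[N,N],[0,N]],np.float32)
    W=np.array([[c[0]+half-v/s,c[1]+half-u/s,z] for u,v in q])
    H=cv2.getPerspectiveTransform(proj(n,W).astype(np.float32),q)
    return cv2.warpPerspective(img,H,(N,N),flags=cv2.INTER_CUBIC)
E
python3 - <<'E'
from h import *
im=cv2.imread('pics/top0.png')
c=ray('top',[302,192],.014)[0]
m=cv2.inRange(im,(170,170,170),(255,255,255));m[:150]=0;m[235:]=0;m[:,:255]=0;m[:,345:]=0
k=max(cv2.findContours(m,cv2.RETR_EXTERNAL,cv2.CHAIN_APPROX_NONE)[0],key=cv2.contourArea)[:,0]
P=ray('top',k,.014)
(cc,r)=cv2.minEnclosingCircle(P[:,:2].astype(np.float32));e=cv2.fitEllipse(P[:,:2].astype(np.float32)*1000)
print(c,cc,r,e)
cc=np.array(e[0])/1000
s=cv2.imread('pics/side0.png')
m=cv2.inRange(s,(150,150,150),(255,255,255));m[:175]=0;m[245:]=0;m[:,:270]=0;m[:,365:]=0
k=max(cv2.findContours(m,cv2.RETR_EXTERNAL,cv2.CHAIN_APPROX_NONE)[0],key=cv2.contourArea)[:,0]
print(cv2.fitEllipse(ray('side',k,.014)[:,:2].astype(np.float32)*1000))
out=[rectify(im,'top',cc,.018,s=1600),rectify(s,'side',cc,.018,s=1600)]
cv2.imwrite('pics/r0.png',np.hstack(out))
E
```

```text
[0.56224938 0.00719637 0.014     ] (0.5621068477630615, 0.00923380721360445) 0.09988588839769363 ((561.723388671875, 9.243535995483398), (182.58828735351562, 183.1947021484375), 125.27275085449219)
((553.9091186523438, 21.552841186523438), (182.71551513671875, 235.18348693847656), 41.048828125)
```

View pics/r0.png

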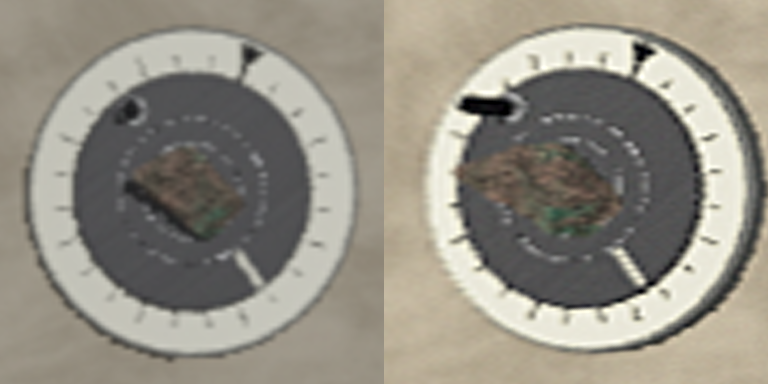

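The rectified views agree. Ring radius is 99.9 mm, centred at about (0.562, 0.009). The peg is up-left, the index at about −143° and the arrow at about −23°, so the dial needs roughly +120° CCW. Next I'll measure the angles accurately and check what's tall nearby.

```bash
cat >> h.py <<'E'
def centre(im):
    m=cv2.inRange(im,(170,170,170),(255,255,255));m[:150]=0;m[235:]=0;m[:,:255]=0;m[:,345:]=0
    k=max(cv2.findContours(m,cv2.RETR_EXTERNAL,cv2.CHAIN_APPROX_NONE)[0],key=cv2.contourArea)
    k=cv2.convexHull(k)[:,0]
    P=ray('top',k,.014)[:,:2]
    A=np.c_[2*P,np.ones(len(P))];x=np.linalg.lstsq(A,(P**2).sum(1),rcond=None)[0]
    return x[:2],np.sqrt(x[2]+x[:2]@x[:2])
def polar(im,n,c,z,r0,r1):
    a=np.deg2rad(np.arange(-180,180,.25));r=np.arange(r0,r1,.001)
    A,Rr=np.meshgrid(a,r,indexing='ij')
    P=np.stack([c[0]+Rr*np.cos(A),c[1]+Rr*np.sin(A),0*A+z],-1).reshape(-1,3)
    u=proj(n,P).astype(np.float32)
    g=cv2.remap(cv2.cvtColor(im,cv2.COLOR_BGR2GRAY),u[:,0].reshape(A.shape),u[:,1].reshape(A.shape),cv2.INTER_LINEAR)
    return a,g.astype(float)
def peak(a,w,f=.4,win=12):
    d=np.rad2deg(a);i=np.argmax(w);s=(d-d[i]+180)%360-180
    k=(abs(s)<win)&(w>f*w[i]);return d[i]+np.sum(s[k]*w[k])/w[k].sum()
def angles(im,n,c):
    a,g=polar(im,n,c,.0145,.078,.097);v=g.mean(1);t=peak(a,np.clip(np.median(v)-v,0,None))
    a,g=polar(im,n,c,.022,.050,.072);v=g.mean(1);i=peak(a,np.clip(v-np.median(v)-5,0,None))
    return t,i
E
python3 - <<'E'
from h import *
im=cv2.imread('pics/top0.png');s=cv2.imread('pics/side0.png')
c,r=centre(im);print(c,r)
print(angles(im,'top',c),angles(s,'side',c))
for p in ([287,174],[283,172],[290,176]): print(p,ray('top',p,.048)[0])
for nm,p in dict(boxcorner=(281,96),stand=(348,278),lens=(420,222),marble=(293,135),magnet=(371,151),bottle=(367,193),cell=(360,239)).items(): print(nm,ray('top',p,0.03)[0])
b=im[120:300,230:460];cv2.imwrite('pics/z0.png',cv2.resize(b,None,fx=3.3,fy=3.3,interpolation=cv2.INTER_CUBIC))
E
```

```text
[0.56201567 0.00921544] 0.09935512827157518
(np.float64(-22.61165877299262), np.float64(-143.83985928610986)) (np.float64(50.8513140201791), np.float64(-141.38336933045358))
[287, 174] [0.60833548 0.04543271 0.048     ]
[283, 172] [0.61368151 0.055994   0.048     ]
[290, 176] [0.60300344 0.03751691 0.048     ]
boxcorner [0.82062787 0.06243697 0.03      ]
stand [ 0.3324175  -0.11481945  0.03      ]
lens [ 0.48003643 -0.30758586  0.03      ]
marble [0.71480172 0.03033373 0.03      ]
magnet [ 0.67065991 -0.17867861  0.03      ]
bottle [ 0.55800922 -0.16704963  0.03      ]
cell [ 0.43551638 -0.14743242  0.03      ]
```

View pics/z0.png

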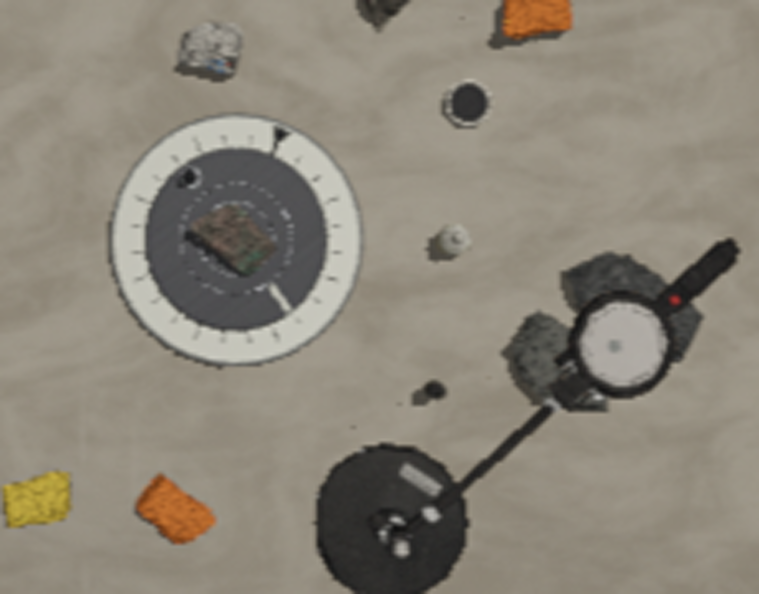

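```bash
cat >> h.py <<'E'
C=np.array([0.5620,0.0092])
def pose(a,r,z,sg=1,twist=0):
    a=np.deg2rad(a);t=a+np.deg2rad(twist)
    x=sg*np.array([np.cos(t),np.sin(t),0]);zz=np.array([0,0,-1.])
    return np.array([C[0]+r*np.cos(a),C[1]+r*np.sin(a),z]),np.c_[x,np.cross(zz,x),zz]
E
python3 - <<'E'
from h import *
P=[]
for n in('top','side'):
    K,r,t=cam(n);P.append(K@np.c_[cv2.Rodrigues(r)[0],t])
for a,b in (((347,283),(197,193)),((283,108),(405,195)),((283,14),(405,80))):
    X=cv2.triangulatePoints(P[0],P[1],np.float32(a).reshape(2,1),np.float32(b).reshape(2,1));print((X[:3]/X[3]).ravel())
for sg in(1,-1):
  for a in(8,40,80,110,145):
    for z in (.05,.3):
      q=robot.ik(*pose(a,.064,z,sg));print(sg,a,z,None if q is None else np.round(q,2))
E
```

```text
[ 0.3332515  -0.10628141  0.1578937 ]
[0.7885668  0.05927786 0.00692235]
[0.8422961  0.0351933  0.35896704]
1 8 0.05 [ 0.24  0.66 -0.43  1.72  0.35  0.83 -1.78]
1 8 0.3 [ 0.39  0.43 -0.64  1.5   0.26  1.3  -1.71]
1 40 0.05 [ 0.28  0.67 -0.56  1.75  0.46  0.85 -1.36]
1 40 0.3 [ 0.43  0.43 -0.77  1.53  0.31  1.3  -1.25]
1 80 0.05 [ 0.33  0.66 -0.67  1.84  0.53  0.83 -0.78]
1 80 0.3 [ 0.45  0.37 -0.81  1.62  0.28  1.27 -0.58]
1 110 0.05 [ 0.34  0.61 -0.67  1.92  0.52  0.79 -0.27]
1 110 0.3 [ 0.54  0.31 -0.89  1.7   0.25  1.25 -0.06]
1 145 0.05 [ 0.44  0.58 -0.73  2.    0.55  0.76  0.34]
1 145 0.3 [ 0.64  0.24 -0.92  1.77  0.2   1.23  0.63]
-1 8 0.05 [ 0.45  0.75 -0.74  1.71  0.62  0.92  1.17]
-1 8 0.3 [ 0.57  0.51 -0.93  1.5   0.41  1.34  1.31]
-1 40 0.05 [ 0.6   0.92 -1.09  1.74  0.92  1.09  1.46]
-1 40 0.3 [ 0.61  0.54 -1.08  1.53  0.49  1.36  1.76]
-1 80 0.05 [ 0.59  0.86 -1.09  1.83  0.9   1.04  2.1 ]
-1 80 0.3 [ 0.62  0.46 -1.08  1.62  0.42  1.32  2.44]
-1 110 0.05 [-0.96  0.83  1.08  1.97 -0.93  0.95 -2.2 ]
-1 110 0.3 [-1.04  0.35  1.09  1.75 -0.33  1.24 -2.67]
-1 145 0.05 [ 0.16  0.49 -0.38  2.01  0.28  0.69 -2.58]
-1 145 0.3 [ 0.48  0.2  -0.72  1.78  0.14  1.21 -2.46]
```

sg=+1 keeps the joints well inside range through the whole arc, and the stand is about 0.16 m tall. I'll close the gripper, rise, go over and descend on the clockwise side of the peg.

```bash
python3 - <<'E'
from h import *
robot.gripper_to(0.0)
p=np.array(robot.get_state()['ee_pos']);robot.move_linear([p[0],p[1],.34],velocity=.25)
p,R=pose(6,.064,.3);robot.move_ptp(p,R)
p,R=pose(6,.064,.12);robot.move_linear(p,velocity=.2)
for n in('top','side'):
    cv2.imwrite(f'pics/{n}1.png',robot.grab_frame(n)[:,:,::-1])
s=robot.get_state();print(s['time'],s['ee_pos'],s['opening'],s['force'])
a=cv2.imread('pics/top1.png')[130:250,240:370];b=cv2.imread('pics/side1.png')[130:250,255:385]
cv2.imwrite('pics/z1.png',cv2.resize(np.hstack([a,b]),None,fx=3,fy=3,interpolation=cv2.INTER_CUBIC))
E
```

```text
6.0 [0.62628224 0.01590094 0.1212459 ] 0.0005870028186307243 [ 0.62028793 -0.08961831 -0.48848847]
```

View pics/z1.png

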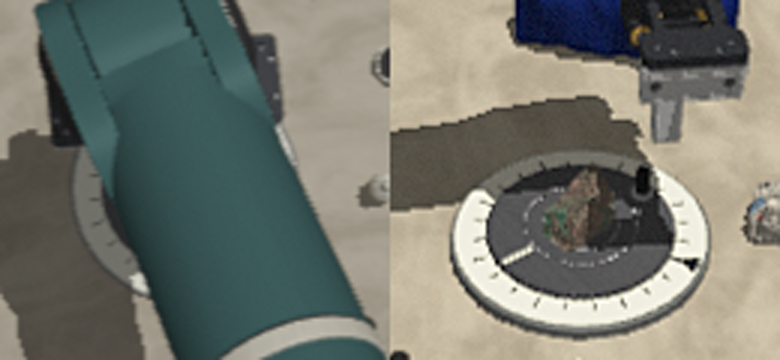

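```bash
python3 - <<'E'
from h import *
p,R=pose(6,.064,.051);print(robot.move_linear(p,velocity=.1,threshold=6))
for a in range(12,121,6):
    p,R=pose(a,.064,.051);h=robot.move_linear(p,velocity=.03,frame=R,threshold=12)
    s=robot.get_state();print(a,h,round(s['time'],2),np.round(s['force'],1))
    if h:break
for n in('top','side'):
    cv2.imwrite(f'pics/{n}2.png',robot.grab_frame(n)[:,:,::-1])
s=robot.get_state();print(s['time'],s['ee_pos'],s['opening'],s['force'])
a=cv2.imread('pics/top2.png')[130:250,240:370];b=cv2.imread('pics/side2.png')[130:250,255:385]
cv2.imwrite('pics/z2.png',cv2.resize(np.hstack([a,b]),None,fx=3,fy=3,interpolation=cv2.INTER_CUBIC))
E
```

```text
False
12 False 7.22 [-0.3  0.2  0.9]
18 False 7.59 [-0.4  0.7 -0.1]
24 False 7.97 [ 0.  -0.9  0.2]
30 False 8.34 [-0.3  0.  -0.1]
36 False 8.72 [ 0.4  0.3 -0.1]
42 False 9.09 [-0.4  0.3 -0.7]
48 False 9.47 [0.6 0.  0.1]
54 False 9.84 [-0.3 -0.2  0.2]
60 False 10.22 [0.2 0.3 0.1]
66 False 10.59 [ 0.8 -0.1 -0.6]
72 False 10.97 [ 0.1  0.9 -0.7]
78 False 11.34 [ 0.2  0.2 -0.6]
84 False 11.72 [0.7 0.4 0.2]
90 False 12.09 [-0.3  0.   0.3]
96 False 12.47 [ 0.4 -0.4  0.7]
102 False 12.84 [0.3 0.1 0.9]
108 False 13.22 [0.4 0.5 0. ]
114 False 13.59 [ 0.  -0.3  0.9]
120 False 13.97 [ 0.3  0.6 -0.9]
14.0667 [0.53010002 0.06471028 0.05098721] 0.00044235468096914045 [0.5400618  0.81624908 0.22431793]
```

View pics/z2.png

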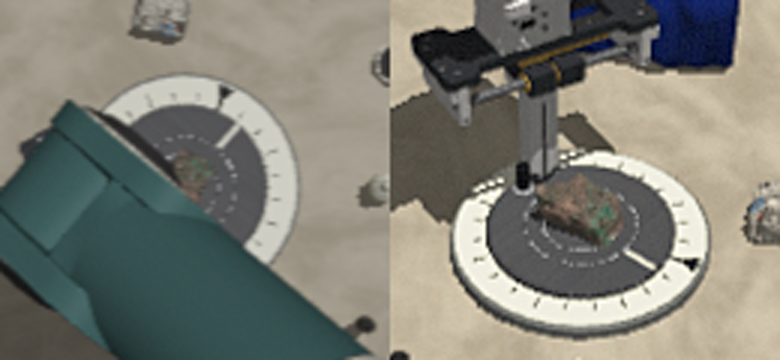

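The dial followed the finger. The index is at about (230,135) in the top half of the crop and the arrow at (224,95), both unobstructed. I'll measure the remaining angle and finish in steps.

```bash
cat >> h.py <<'E'
def meas(im,n='top',lo=-70,hi=5):
    a,g=polar(im,n,C,.0145,.078,.097);d=np.rad2deg(a);k=(d>-35)&(d<-10);v=g.mean(1);t=peak(a[k],np.clip(np.median(v[k])-v[k],0,None),win=8)
    a,g=polar(im,n,C,.022,.052,.071);k=(d>lo)&(d<hi);v=g.mean(1);i=peak(a[k],np.clip(v[k]-np.median(v[k])-8,0,None),win=8)
    return t,i,i-t
E
python3 - <<'E'
from h import *
for n in('top','side'): print(n,meas(cv2.imread(f'pics/{n}2.png'),n))
f=120
for tgt in(4,):
    im=robot.grab_frame('top')[:,:,::-1].copy();t,i,d=meas(im)
    e=-d-tgt
    a0=f
    while f<a0+e-1e-6:
        f=min(f+5,a0+e);p,R=pose(f,.064,.051);print(f,robot.move_linear(p,velocity=.02,frame=R,threshold=12))
robot.pause(.2)
for n in('top','side'):
    im=robot.grab_frame(n)[:,:,::-1].copy();cv2.imwrite(f'pics/{n}3.png',im);print(n,meas(im,n))
print(f,robot.get_state()['time'],robot.get_state()['ee_pos'])
a=cv2.imread('pics/top3.png')[130:250,240:370];b=cv2.imread('pics/side3.png')[130:250,255:385]
cv2.imwrite('pics/z3.png',cv2.resize(np.hstack([a,b]),None,fx=3,fy=3,interpolation=cv2.INTER_CUBIC))
E
```

```text
top (np.float64(-22.537357426630784), np.float64(-40.85357517635399), np.float64(-18.316217749723208))
side (np.float64(-23.198255476492466), np.float64(-40.66329745339984), np.float64(-17.465041976907376))
125 False
130 False
134.24936101866558 False
top (np.float64(-22.537548237715463), np.float64(-26.9800508293936), np.float64(-4.442502591678139))
side (np.float64(-23.269455968608856), np.float64(-27.41864945835052), np.float64(-4.149193489741663))
134.24936101866558 15.65 [0.51732336 0.05504046 0.0509827 ]
```

View pics/z3.png

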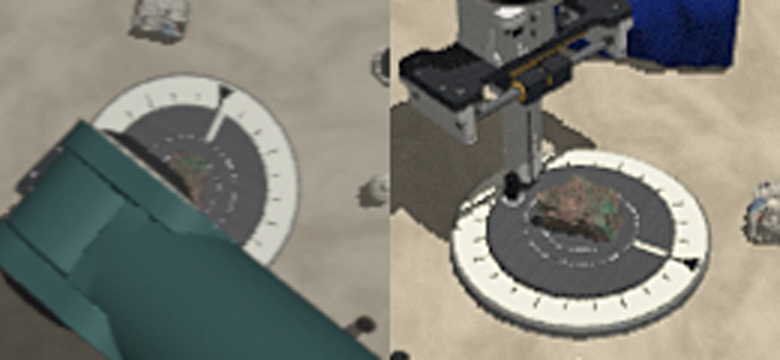

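Both cameras agree on about 4.3° left to go. I'll push that slowly, re-measure, then trim.

```bash
python3 - <<'E'
from h import *
f=134.25
def mm():
    m=[meas(robot.grab_frame(n)[:,:,::-1].copy(),n)[2] for n in('top','side')];print(f,np.round(m,2));return np.mean(m)
d=mm()
for k in range(3):
    if d>-.35:break
    f+=-d*(.85 if k==0 else 1);p,R=pose(f,.064,.051);robot.move_linear(p,velocity=.01,frame=R,threshold=12);robot.pause(.2);d=mm()
# back off, lift
p,R=pose(f-8,.066,.051);robot.move_linear(p,velocity=.03,threshold=12)
robot.move_linear(p+[0,0,.15],velocity=.15)
robot.move_linear(p+[0,0,.25],velocity=.2)
q=np.array(robot.get_state()['qpos'])
p2,R2=np.array([.25,-.5,.33]),R
try: robot.move_ptp(p2,R2)
except robot.PlanningError as e: print(e)
robot.pause(.3)
for n in('top','side'):
    im=robot.grab_frame(n)[:,:,::-1].copy();cv2.imwrite(f'pics/{n}4.png',im);print(n,meas(im,n))
s=robot.get_state();print(s['time'],s['ee_pos'])
a=rectify(cv2.imread('pics/top4.png'),'top',C,.018,s=1600);b=rectify(cv2.imread('pics/side4.png'),'side',C,.018,s=1600)
cv2.imwrite('pics/z4.png',np.hstack([a,b]))
E
```

```text
134.25 [-4.44 -4.14]
137.8991442431311 [-0.87 -0.65]
138.6601340711994 [-0.25 -0.25]
top (np.float64(-22.538437673276476), np.float64(-22.78779442630597), np.float64(-0.24935675302949534))
side (np.float64(-23.27190944234249), np.float64(-23.528262585511314), np.float64(-0.2563531431688233))
22.0417 [ 0.25012908 -0.49991515  0.32999856]
```

View pics/z4.png

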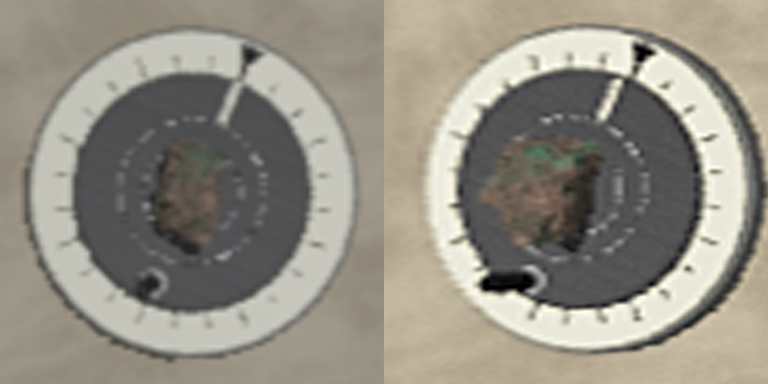

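View pics/top4.png

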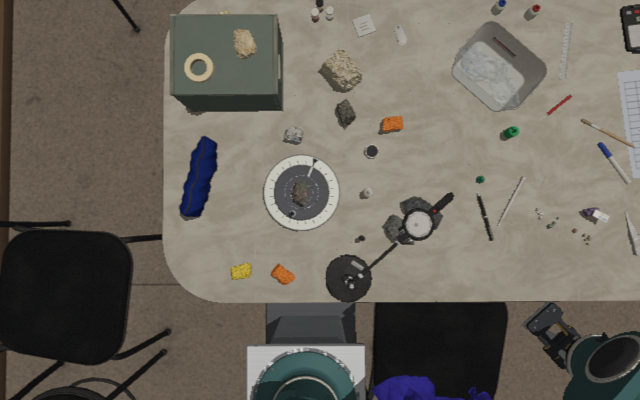

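The index at (232,100) in the rectified view is in line with the arrow at (250,55). The offset is about −0.25°, or 0.3 mm. The stone is on the middle of the dial, the arm is clear, and the bystanders are where they were.

```bash
python3 -c "
from rig import robot
print(robot.sign_off())"
```

```text
the job is handed in; nothing more can be done
None
```

The dial now sits with its index line on the target line, and I've handed the job in; `sign_off` gives no verdict.

I pushed the peg with the closed fingertips about 121° counterclockwise, with two small trims at the end. Then I backed off, lifted, and moved the arm clear.

- **Alignment:** after the arm was clear, the top camera read −0.25° and the side camera −0.26°. That is about 0.3 mm sideways at the index end, against the 3 mm allowed. The two cameras' absolute angles differ by about 0.7° from calibration, but the index-to-target differences agree.
- **Stone:** it still stands on the middle of the dial in both views. I judged this by eye and did not measure the offset.
- **Forces:** readings taken after each main push segment were about 1 N or less per axis, and no main push set off the 12 N stop. I didn't log forces during the last trims or the back-off.
- **Bystanders:** they look unmoved in the last top view, also by eye.
- **Time:** 22 s on the robot's clock before hand-in.

One early side-camera reading of the target line, taken before I moved anything, came out wrong at 51°, because the search picked up something else. I dropped it and used a restricted search window from then on.

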